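# Index the rotary table on the measuring stage by one hole

### The arm

A 6-joint arm with a two-finger parallel gripper is mounted at the origin on the work surface. World frame = base frame: x ahead of the robot, y to its left, z up, the work surface at z = 0. Lengths are in m, angles in degrees, forces in N, time in s.
With the tool pointing down it reaches from about 0.3 to 0.75 m from the base axis. Payload 8.5 kg.
Tool frame: the origin (TCP) lies on the centre line of the jaws, within the pads' length; the fingertips stand 14 mm ahead of it and the grasp point (between the pads) lies 5 mm behind it; z points along the fingers, x is the direction in which the jaws open and shut, and the axes are right-handed (so a half turn about z gives the same grasp; the last joint's range is limited). The gripper opens to 85 mm and grips with 20 to 120 N. Pads are 22 mm wide; open, the fingers measure 114 mm over their backs; the gripper's body (76 mm by 85 mm) begins 54 mm behind the grasp point. The pads swing forward as they close: fully open they stand 13 mm farther back than shut.
Start: joints at [51.263, 21.807, 74.336, -0, 83.858, -12.336], TCP at [0.245, 0.493, 0.245] pointing down, gripper open.
Joint ranges: [-178.18, 178.18], [-50.72, 133.34], [12.68, 142.11], [-81.47, 261.47], [9.98, 163.14], [-165.26, 165.26]. Speed limits (degrees/s): [136.94, 136.94, 180, 180, 180, 180].

### API

Orientations are given as a 3x3 rotation matrix whose columns are the frame's x, y, z axes.
In Python, from rig import * gives the robot as it stands.
- The arm moves only by the shell command python3 -m crank 'ROWS' [FORCE]. ROWS is JSON, one flat list of numbers, 7 for each row, row after row: the turn, a rotation vector about the world's x, y, z in rad, then the shift along the world's x, y, z in m, then the opening in per cent of the stroke, from 0 (shut) to 100 (fully open). A call has 1 to 20 rows; each row shifts and turns the commanded pose from where the row before left it; what a row does not reach is not made up. A row lasts 1/10 s, in which the tool goes at most 50 mm and 8.59 degrees, less where a joint would pass 70% of its speed; a pose out of reach is approached as far as the arm can. A call is refused whole if a number of a shift passes 0.05 or a number of a turn 0.15, either way. A call with a gripper value outside its range is refused whole. The fingers move at their own pace and stop on an object; FORCE is the grip in N (left out, the last holds). Time passes only in rows, so rows that do not move let the fingers close. It gives the time, the measured TCP pose, the force and the opening at its end, in the units of the state.
- observe(): the state, without advancing time (a new reading comes with each control period).
- get_image(name): name is "scene" or "top" or "wrist"; returns a dict with "frame" (420x560x3 uint8, red, green, blue), "fov_y" (degrees; the focal length in pixels is half the picture's height over the tangent of half this angle, whatever the lens; pixels are square), "cx", "cy" (the principal point, pixels), "k1" (the pictures are not rectified: a ray, as slopes to the right and down, at radius r is drawn at 1 + k1 r^2 times it, then the intrinsics apply), "world_to_cam" (4x4, takes a point from world to camera coordinates). Camera axes: x right, y up, looking along -z (the intrinsics and any distortion apply to the point x, -y, -z); pixel columns grow to the right and rows downward; lengths in m; the calibration is good to about 2 mm. A picture is of the moment at which its call begins. There is no depth.
- close_job(): hands the job in, once; it reports no verdict.
The state is a dict: "time_s": time; "q": joint angles; "qvel": joint speeds; "joint_efforts": joint torques, N m; "position": TCP position; "tool_rot": TCP orientation; "ft_force": force on the tool from outside, world axes, zero at the start; "wrist_torque": the same for the moment, N m; "grip_width": finger opening in m.
Only numpy, scipy, OpenCV 4.12 (cv2) and the standard library are available. Lean on these libraries where they do the work, as an engineer would, in place of code of your own. Each camera call takes 0.05 s, during which the arm holds its last target. There are 200 camera calls.

### The job

Index the rotary table on by one hole: press its spring plunger down so that the pin leaves its hole, push the turntable round counter-clockwise (seen from above) to the very next hole without running on past it, and let the plunger come fully back up so that the table is locked there. The workpiece rides along standing on the turntable; do not lift or shift it, leave the other things alone, and finish with the hand clear.

Things in the scene. Friction and masses are not known exactly. Their poses are not given: they have to be found in the camera images.
- indexer: fixed base of the rotary table: grey round casting, 300 mm across, flat rim 62 mm above the work surface, any yaw. Origin: centre of its underside, z up. The rim has 8 dark index holes, 15 mm wide, 45 degrees apart, 130 mm from the axis; the starting hole lies on the base's own +x axis.
- axis (a point): the turning axis of the turntable (vertical), at the height of the turntable's top face: 70 mm above the work surface
- next_hole (a point): the mouth of the hole that the pin must lock into, on the base's rim, 45 degrees counter-clockwise from the starting hole, 130 mm from the axis, 62 mm above the work surface
- turntable (a joint): angle of the steel turntable (disc of 228 mm diameter, top 70 mm above the work surface) on the base: about 0 at the start (locked), growing counter-clockwise from above; the next hole is at 0.785 rad. It turns stiffly (0.22 N m, some 2 to 4 N at the lug) and stays where it is left. Locked, it has about 0.015 rad of play either way.
- plunger (a joint): how far the plunger is pressed down, m: 0 is up, 0.015 its stop; spring 4 N up, 8 N at the stop. It turns with the turntable; its round-nosed pin, outside it at the same angle, enters the rim's holes from below. Locked until it is down 0.010; between holes the released pin rides under the rim at about 0.010 and springs up by itself into the next hole it meets, which stops the table.
- plunger_top (a point): centre of the flat top of the plunger's round black plastic head (28 mm across, 8 mm thick), 92 mm from the turning axis; up, it is 94 mm above the work surface. It moves with the plunger and the turntable.
- lug (a point): point on the face of the dark steel push lug, an upright block fixed on the turntable ahead (counter-clockwise) of the plunger head: 34 mm wide radially, 12 mm thick, top 110 mm above the work surface. The face stands 21 mm from the head's centre, so a finger over the head pushes the table round by it. The point is 92 mm from the axis, 102 mm above the work surface.
- workpiece: loose aluminium hub, 0.35 kg, standing near the middle of the turntable: a round flange of 68 mm diameter with a hexagon of 36 mm across flats above it, 40 mm tall in all. The origin is the centre of its underside. Not to be lifted or shifted.
- jar: bystander: amber glass jar with a black lid, 56 mm diameter, 85 mm tall, origin at the centre of its underside; leave alone
- ring_gauge: bystander: plain steel ring gauge, 60 mm outside, 32 mm bore, 22 mm tall, origin at the centre of its underside; leave alone
- screwdriver: bystander: screwdriver lying on the stage beyond the rotary table, handle black; leave alone

How it is judged (in metres and radians):
On the way, in this order (a step that is already met when the one before it is completed fails the run):
1. the plunger is pressed in at the starting hole, so that its pin is out (value of joint plunger above 0.009 m and value of joint turntable below 0.2 rad), for 0.05 s.
2. the table is turned counter-clockwise away from the starting hole (value of joint turntable above 0.35 rad), for 0.05 s.
At the end, for the whole second after the job is handed in: The turntable stands locked at the next hole (45 degrees counter-clockwise of the start, within 0.04 rad) and at rest, the plunger is fully up (within 2 mm), and the workpiece stands upright on the turntable within 22 mm of its axis (value of joint turntable between 0.745 and 0.825 rad and value of joint plunger below 0.002 m and velocity of joint turntable between -0.02 and 0.02 rad/s and horizontal distance between workpiece and axis below 0.022 m and angle between workpiece's own z axis and vertical below 0.1 rad and height (world z) of workpiece between 0.065 and 0.075 m); the robot touches nothing.
It fails at once if the table is run on well past the next hole (value of joint turntable above 1.1 rad).
It fails at once if the table is turned back clockwise from the starting hole (value of joint turntable below -0.2 rad).
It fails at once if the workpiece is lifted, tipped or shifted on the table (distance of workpiece from where it was at the start of the episode above 0.02 m or height (world z) of workpiece above 0.08 m or angle between workpiece's own z axis and vertical above 0.25 rad).
It fails at once if the jar, the ring gauge or the screwdriver is moved (distance of any of jar, ring_gauge, screwdriver from where it was at the start of the episode above 0.02 m).
It also fails if it takes over 40 s, if anything falls off the work surface, if the arm or the gripper's body presses on something with over 40 N, if the wrist force passes 120 N, or if a joint passes its speed limit or range.

## Working session

There is one attempt and no reset: what is moved stays moved. The work goes in short steps, Python scripts to look and compute and a shell command to move; the robot and the scene stay as the last step left them, time stands still between calls to the robot, and variables do not carry over. Pictures are saved under pics/ and viewed, about 8 in all and at most 12, crops included, and the job is handed in when it is done.

```bash
mkdir -p pics
cat > h.py <<'E'
import numpy as np, cv2
from rig import *
def K(d):
    f=d["frame"].shape[0]/2/np.tan(np.radians(d["fov_y"]/2))
    return np.array([[f,0,d["cx"]],[0,f,d["cy"]],[0,0,1]]),np.array([d["k1"],0,0,0.])
def ray(d,uv):
    k,D=K(d); s=cv2.undistortPoints(np.array([[uv]],float),k,D)[0,0]
    M=np.array(d["world_to_cam"]); R=M[:3,:3]
    return -R.T@M[:3,3], R.T@np.array([s[0],-s[1],-1])
def onz(d,uv,z):
    o,v=ray(d,uv); return o+v*(z-o[2])/v[2]
def proj(d,p):
    M=np.array(d["world_to_cam"]); c=M[:3,:3]@p+M[:3,3]; k,D=K(d)
    return cv2.projectPoints(np.array([[c[0],-c[1],-c[2]]]),np.zeros(3),np.zeros(3),k,D)[0].ravel()
def two(d1,a,d2,b):
    o1,v1=ray(d1,a);o2,v2=ray(d2,b)
    t=np.linalg.lstsq(np.c_[v1,-v2],o2-o1,rcond=None)[0]
    p,q=o1+t[0]*v1,o2+t[1]*v2
    return (p+q)/2,np.linalg.norm(p-q)
def shot(n,f):
    import pickle
    d=get_image(n); cv2.imwrite(f"pics/{f}.png",d["frame"][:,:,::-1]); pickle.dump(d,open(f"pics/{f}.pkl","wb")); return d
def load(f):
    import pickle; return pickle.load(open(f"pics/{f}.pkl","rb"))
E
python3 - <<'E'
from h import *
for n in("scene","top","wrist"):
    d=shot(n,n+"0"); M=np.array(d["world_to_cam"]); print(n,d["fov_y"],d["k1"],(-M[:3,:3].T@M[:3,3]).round(3))
s=observe(); print(s)
a=[cv2.imread(f"pics/{n}0.png") for n in("top","scene")]
E
```

```text
scene 47.44631826506925 0.013520044567334974 [ 1.267 -0.273  1.058]
top 43.46864422159778 -0.13876025241870232 [ 0.523 -0.018  1.423]
wrist 64.58830767562073 -0.013688239292932497 [0.183 0.523 0.374]
{'time_s': 0.15, 'q': array([ 5.12630716e+01,  2.18343786e+01,  7.43696170e+01,  8.37475438e-04,
        8.38579489e+01, -1.23363645e+01]), 'qvel': array([ 0.05717459, -0.10578366, -0.19804731, -0.00372791,  0.02769415,
       -0.01394943]), 'joint_efforts': array([ 2.74088496e-03, -4.48628569e+01, -2.31343299e+01, -1.59583142e-04,
        3.73094663e-03,  3.67084999e-05]), 'position': array([0.24443949, 0.49248935, 0.24486284]), 'tool_rot': array([[ 4.44645040e-01,  8.95706601e-01, -6.87851344e-04],
       [ 8.95706246e-01, -4.44645505e-01, -8.34220902e-04],
       [-1.05306718e-03, -2.45180559e-04, -9.99999415e-01]]), 'ft_force': array([-0.12265737,  0.72528681, -0.69363409]), 'wrist_torque': array([-0.01139286, -0.04447744, -0.03721679]), 'grip_width': 0.08525680035182422}
```

View pics/top0.png

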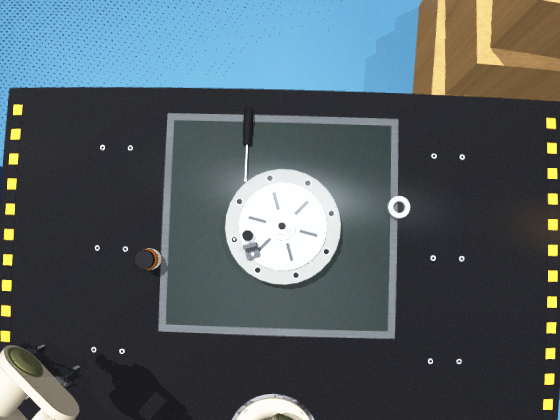

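View pics/scene0.png

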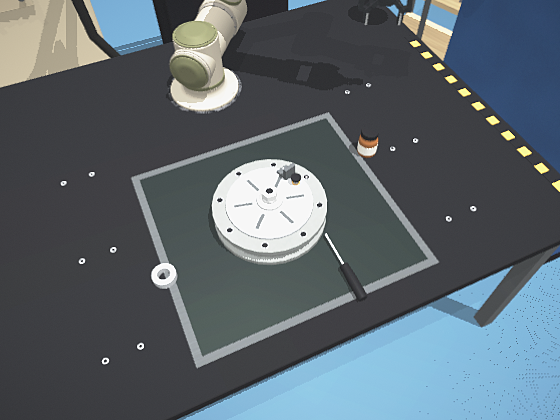

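Top view: table centre is near (283,227), black plunger head near (248,236), lug near (252,253) and the jar far left at (148,259). Scene view: head near (296,179), lug near (287,171).

Run:
```python
from h import *
def blobs(d,box,thr):
    g=cv2.cvtColor(d["frame"],cv2.COLOR_RGB2GRAY); x0,y0,x1,y1=box
    m=(g[y0:y1,x0:x1]<thr).astype(np.uint8)
    n,_,st,c=cv2.connectedComponentsWithStats(m)
    return [(c[i]+[x0,y0],st[i,4]) for i in range(1,n) if 8<st[i,4]<400]
t=load("top0"); s=load("scene0")
# axis from circle fit of holes
H=[]
for c,a in blobs(t,(215,160,350,295),110):
    p=onz(t,c,.062); print("top",c.round(1),a,p.round(4)[:2])
    if np.hypot(*(c-[283,227]))>40 and a<60: H.append(p[:2])
H=np.array(H)
A=np.c_[2*H,np.ones(len(H))]; x=np.linalg.lstsq(A,(H**2).sum(1),rcond=None)[0]
print("centre",x[:2],"r",np.sqrt(x[2]+x[0]**2+x[1]**2))
print("holes",[(round(float(np.hypot(*(h-x[:2]))),4),round(float(np.degrees(np.arctan2(*(h-x[:2])[::-1]))),1)) for h in H])
for c,a in blobs(s,(205,150,335,260),110): print("scene",c.round(1),a,onz(s,c,.062)[:2].round(4))
def up(d,b,f):
    x0,y0,x1,y1=b; return cv2.resize(d["frame"][y0:y1,x0:x1,::-1],(400,400),interpolation=cv2.INTER_CUBIC)
cv2.imwrite("pics/crop.png",np.hstack([up(t,(225,215,285,275),0),up(s,(260,145,320,205),0)]))
```

```text
top [238.7 201.2] 12 [0.6344 0.1043]
top [281.5 225.5] 32 [ 0.5748 -0.0088]
top [247.4 235.3] 78 [0.5468 0.0786]
top [252.3 248.7] 52 [0.5127 0.0647]
top [325.8 251.4] 16 [ 0.5114 -0.1248]
top [257.1 269.6] 15 [0.4593 0.0507]
top [295.4 274.8] 16 [ 0.4491 -0.0484]
centre [ 0.57369721 -0.01074725] r 0.13002628360468413
holes [(0.1301, 62.2), (0.1299, -118.6), (0.1299, 151.7), (0.1302, -163.2)]
scene [207.6 150.6] 15 [ 0.3341 -0.0956]
scene [273.1 164.1] 10 [0.4581 0.0518]
scene [290.3 174.8] 183 [0.5129 0.0785]
scene [238.3 173.2] 11 [ 0.4481 -0.0472]
scene [269.  190.5] 26 [0.538  0.0049]
scene [219.2 199.8] 13 [ 0.5115 -0.1252]
scene [319.1 204.6] 15 [0.6348 0.1039]
scene [229.1 229.6] 15 [ 0.6097 -0.1347]
scene [302.9 233.6] 17 [0.6974 0.0273]
scene [264.5 244.8] 16 [ 0.6874 -0.0717]
```

View pics/crop.png

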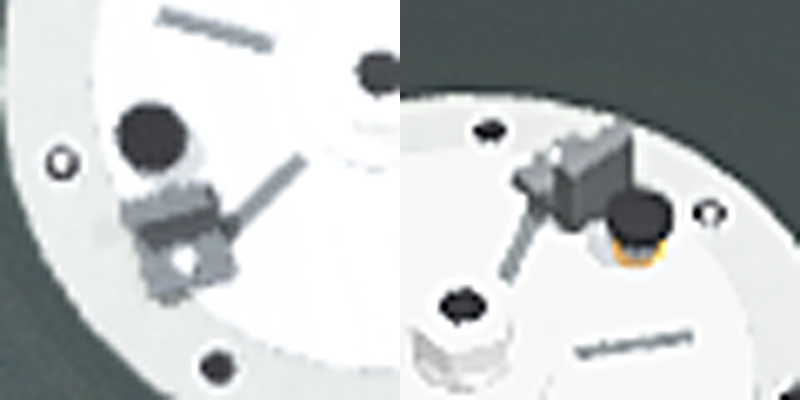

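Angles agree: start hole direction ≈106.8°, axis ≈(0.574,-0.011), so head ≈(0.547,0.077). I'll go above it with the jaws shut and tool y tangential.

```bash
python3 -m crank '[0,0,0.047,0.0185,-0.026,-0.005,0, 0,0,0.047,0.0185,-0.026,-0.005,0, 0,0,0.047,0.0185,-0.026,-0.005,0, 0,0,0.047,0.0185,-0.026,-0.005,0, 0,0,0.047,0.0185,-0.026,-0.005,0, 0,0,0.047,0.0185,-0.026,-0.005,0, 0,0,0.047,0.0185,-0.026,-0.005,0, 0,0,0.047,0.0185,-0.026,-0.005,0, 0,0,0.047,0.0185,-0.026,-0.005,0, 0,0,0.047,0.0185,-0.026,-0.005,0, 0,0,0.047,0.0185,-0.026,-0.005,0, 0,0,0.047,0.0185,-0.026,-0.005,0, 0,0,0.047,0.0185,-0.026,-0.005,0, 0,0,0.047,0.0185,-0.026,-0.005,0, 0,0,0.047,0.0185,-0.026,-0.005,0, 0,0,0.047,0.0185,-0.026,-0.005,0, 0,0,0,0,0,0,0, 0,0,0,0,0,0,0]' 20
python3 - <<'E'
from h import *
t=load("top0"); s=load("scene0")
print("head",two(t,(247.3,235.2),s,(295.6,177)))
c1=[(238.7,201.2),(325.8,251.4),(257.1,269.6),(295.4,274.8)];c2=[(319.1,204.6),(219.2,199.8),(273.1,164.1),(238.3,173.2)]
for a,b in zip(c1,c2): print("hole",two(t,a,s,b)[0].round(4))
w=shot("wrist","w1"); A=np.array([.5737,-.0107]); th=np.radians(106.8)
P=lambda r,z,o=0:np.r_[A+r*np.array([np.cos(th),np.sin(th)])+o*np.array([-np.sin(th),np.cos(th)]),z]
print("head px",proj(w,P(.092,.094)),"lug",proj(w,P(.092,.102,.021)),"tip",proj(w,np.r_[observe()["position"][:2],.151]))
im=w["frame"][:,:,::-1].copy()
for p in(P(.092,.094),P(.092,.102,.021),P(.13,.062)): cv2.drawMarker(im,tuple(int(v) for v in proj(w,p).round()),(0,0,255),0,8)
cv2.imwrite("pics/w1m.png",im)
E
```

```text
time_s: 1.95
position: [0.5404, 0.0764, 0.1649]
tool_rot: [[-0.286, 0.958, -0.001], [0.958, 0.286, 0.0], [0.001, -0.001, -1.0]]
ft_force: [-0.1, 0.7, 0.1]
grip_width: -0.0001
head (array([0.54679464, 0.07741484, 0.09045421]), np.float64(0.0012910922147821155))
hole [0.6346 0.1042 0.0616]
hole [ 0.5113 -0.1251  0.0616]
hole [0.4595 0.0509 0.0638]
hole [ 0.4492 -0.0479  0.0634]
head px [277.34620957 242.37817941] lug [277.03790612 214.20840091] tip [279.88301055 271.70605806]
```

View pics/w1m.png

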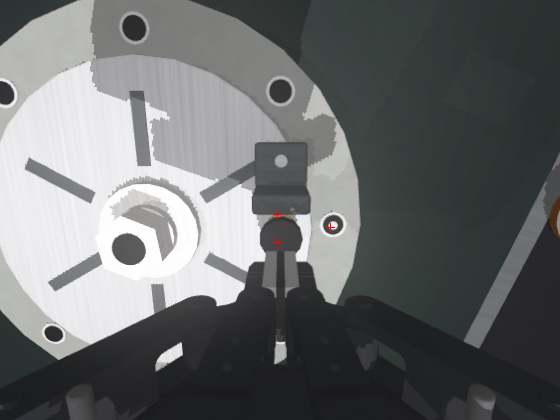

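Wrist view: head disc centre near (280,238), lug face edge at (280,213) and pin in its hole at (333,225). Predictions agree within 1–3 mm, so I'll back off slightly from the lug and descend.

```bash
python3 -m crank '[0,0,0,0.0007,0.0002,-0.01,0, 0,0,0,0.0007,0.0002,-0.01,0, 0,0,0,0,0,-0.01,0, 0,0,0,0,0,-0.01,0, 0,0,0,0,0,-0.006,0, 0,0,0,0,0,-0.004,0, 0,0,0,0,0,-0.002,0, 0,0,0,0,0,0,0, 0,0,0,0,0,0,0]'
python3 -m crank '[0,0,0,0,0,-0.001,0, 0,0,0,0,0,-0.001,0, 0,0,0,0,0,-0.001,0, 0,0,0,0,0,-0.001,0, 0,0,0,0,0,-0.001,0, 0,0,0,0,0,-0.001,0, 0,0,0,0,0,0,0, 0,0,0,0,0,0,0]'
```

```text
time_s: 2.9
position: [0.5421, 0.077, 0.1136]
tool_rot: [[-0.287, 0.958, 0.001], [0.958, 0.287, -0.0], [-0.0, 0.001, -1.0]]
ft_force: [-0.4, -0.4, 0.4]
grip_width: 0.0001
time_s: 3.7
position: [0.542, 0.077, 0.1075]
tool_rot: [[-0.287, 0.958, 0.0], [0.958, 0.287, -0.0], [-0.0, 0.0, -1.0]]
ft_force: [-2.2, 0.0, 3.3]
grip_width: -0.0003
```

```bash
python3 -m crank '[0,0,0,0,0,-0.002,0, 0,0,0,0,0,-0.002,0, 0,0,0,0,0,-0.002,0, 0,0,0,0,0,-0.002,0, 0,0,0,0,0,-0.001,0, 0,0,0,0,0,0,0, 0,0,0,0,0,0,0]'
python3 -m crank '[0,0,0,0,0,-0.001,0, 0,0,0,0,0,-0.001,0, 0,0,0,0,0,-0.001,0, 0,0,0,0,0,-0.0005,0, 0,0,0,0,0,0,0, 0,0,0,0,0,0,0]'
python3 - <<'E'
from h import *
w=shot("wrist","w2"); s=shot("scene","s2")
cv2.imwrite("pics/c2.png",np.hstack([cv2.resize(s["frame"][140:210,255:325,::-1],(400,400),interpolation=2),cv2.resize(w["frame"][100:340,160:400,::-1],(400,400))]))
E
```

```text
time_s: 4.4
position: [0.542, 0.077, 0.0984]
tool_rot: [[-0.287, 0.958, 0.0], [0.958, 0.287, 0.0], [-0.0, 0.0, -1.0]]
ft_force: [-1.4, -0.1, 5.5]
grip_width: 0.0001
time_s: 5.0
position: [0.542, 0.0771, 0.0949]
tool_rot: [[-0.287, 0.958, 0.0], [0.958, 0.287, 0.0], [-0.0, 0.0, -1.0]]
ft_force: [-2.0, 0.3, 6.2]
grip_width: 0.0
```

View pics/c2.png

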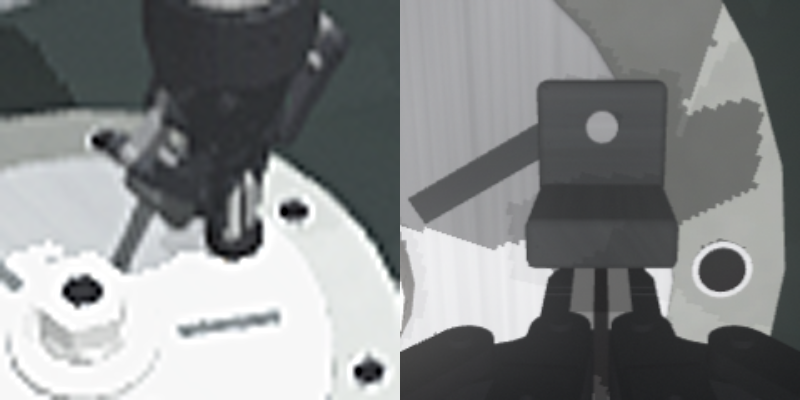

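Pin hole at (722,270) in the right crop is now dark, so the pin is out. Now compute the arc steps.

Run:
```python
from h import *
A=np.array([.5737,-.0107]); p0=np.array([.542,.0771])
p=p0+np.array([-.0045,-.0014]); r=p-A; print("contact",p,np.hypot(*r),np.degrees(np.arctan2(r[1],r[0])))
for k in range(20):
    a=.04*k; b=a+.04
    R=lambda t:np.array([[np.cos(t),-np.sin(t)],[np.sin(t),np.cos(t)]])
    print(round(b,2),((R(b)-R(a))@r*1000).round(1),(A+R(b)@r).round(4))
```

```text
contact [0.5375 0.0757] 0.09367710499369626 112.73278143088314
0.04 [-3.4 -1.5] [0.5341 0.0742]
0.08 [-3.4 -1.7] [0.5307 0.0725]
0.12 [-3.3 -1.8] [0.5274 0.0707]
0.16 [-3.2 -1.9] [0.5242 0.0688]
0.2 [-3.1 -2. ] [0.5211 0.0668]
0.24 [-3.1 -2.2] [0.518  0.0646]
0.28 [-3.  -2.3] [0.515  0.0623]
0.32 [-2.9 -2.4] [0.5122 0.0599]
0.36 [-2.8 -2.5] [0.5094 0.0574]
0.4 [-2.7 -2.6] [0.5067 0.0548]
0.44 [-2.6 -2.7] [0.5041 0.0521]
0.48 [-2.5 -2.8] [0.5017 0.0492]
0.52 [-2.3 -2.9] [0.4994 0.0463]
0.56 [-2.2 -3. ] [0.4971 0.0433]
0.6 [-2.1 -3.1] [0.495  0.0402]
0.64 [-2.  -3.2] [0.4931 0.037 ]
0.68 [-1.8 -3.3] [0.4912 0.0337]
0.72 [-1.7 -3.3] [0.4895 0.0304]
0.76 [-1.6 -3.4] [0.4879 0.027 ]
0.8 [-1.4 -3.5] [0.4865 0.0235]
```

```bash
python3 -m crank '[0,0,0,-0.0022,-0.0007,0,0, 0,0,0,-0.0023,-0.0007,0,0, 0,0,0.04,-0.0034,-0.0015,0,0, 0,0,0.04,-0.0034,-0.0017,0,0, 0,0,0.04,-0.0033,-0.0018,0,0, 0,0,0.04,-0.0032,-0.0019,0,0, 0,0,0.04,-0.0031,-0.002,0,0, 0,0,0.04,-0.0031,-0.0022,0,0, 0,0,0,0,0,0,0, 0,0,0,0,0,0,0]'
python3 - <<'E'
from h import *
w=shot("wrist","w3"); t=shot("top","t3")
cv2.imwrite("pics/c3.png",np.hstack([cv2.resize(t["frame"][195:285,220:310,::-1],(400,400),interpolation=2),cv2.resize(w["frame"][80:340,150:410,::-1],(400,400))]))
E
```

```text
time_s: 6.1
position: [0.5183, 0.0644, 0.0951]
tool_rot: [[-0.507, 0.862, 0.001], [0.862, 0.507, -0.0], [-0.001, 0.001, -1.0]]
ft_force: [-1.0, 0.7, 7.1]
grip_width: -0.0001
```

View pics/c3.png

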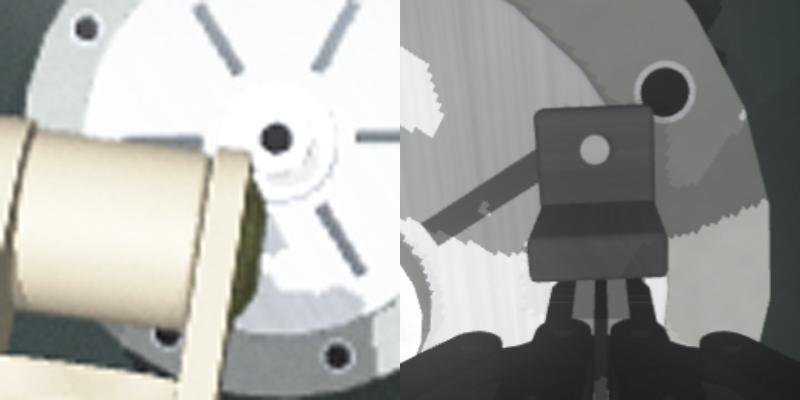

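The table is following, about 0.2 rad round, and the next hole is at (665,92) in the right crop. I'll lift the finger off the head (still behind the lug) so the pin rides under the rim, and push on.

```bash
python3 -m crank '[0,0,0.04,-0.003,-0.0023,0.004,0, 0,0,0.04,-0.0029,-0.0024,0.004,0, 0,0,0.04,-0.0028,-0.0025,0.004,0, 0,0,0.04,-0.0027,-0.0026,0.004,0, 0,0,0,0,0,0,0, 0,0,0.04,-0.0026,-0.0027,0,0, 0,0,0.04,-0.0025,-0.0028,0,0, 0,0,0.04,-0.0023,-0.0029,0,0, 0,0,0.04,-0.0022,-0.003,0,0, 0,0,0.04,-0.0021,-0.0031,0,0, 0,0,0,0,0,0,0]'
python3 - <<'E'
from h import *
w=shot("wrist","w4"); s=shot("scene","s4")
cv2.imwrite("pics/c4.png",np.hstack([cv2.resize(s["frame"][125:205,225:305,::-1],(400,400),interpolation=2),cv2.resize(w["frame"][80:340,150:410,::-1],(400,400))]))
E
```

```text
time_s: 7.3
position: [0.4947, 0.0402, 0.1105]
tool_rot: [[-0.778, 0.629, -0.0], [0.629, 0.778, -0.0], [0.0, -0.0, -1.0]]
ft_force: [-0.9, 0.8, 0.7]
grip_width: -0.0003
```

View pics/c4.png

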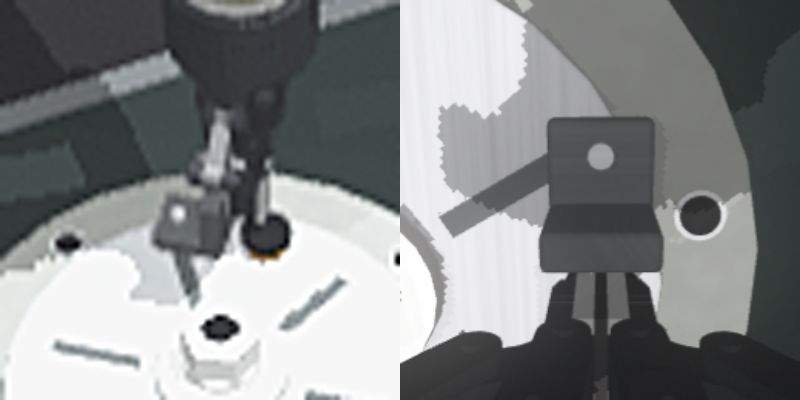

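Finger is clear of the head and pushing on the lug; next hole at (700,215) is approaching the pin line. Pushing on slowly.

```bash
python3 -m crank '[0,0,0.04,-0.002,-0.0032,0,0, 0,0,0.04,-0.0018,-0.0033,0,0, 0,0,0.04,-0.0017,-0.0033,0,0, 0,0,0.02,-0.0008,-0.0017,0,0, 0,0,0.02,-0.0008,-0.0017,0,0, 0,0,0,0,0,0,0, 0,0,0,0,0,0,0]'
python3 - <<'E'
from h import *
w=shot("wrist","w5"); s=shot("scene","s5")
print(observe()["ft_force"].round(1))
cv2.imwrite("pics/c5.png",np.hstack([cv2.resize(s["frame"][115:195,215:295,::-1],(400,400),interpolation=2),cv2.resize(w["frame"][80:340,150:410,::-1],(400,400))]))
E
```

```text
time_s: 8.1
position: [0.4877, 0.0268, 0.1108]
tool_rot: [[-0.868, 0.497, -0.0], [0.497, 0.868, -0.0], [0.0, -0.0, -1.0]]
ft_force: [0.3, -0.5, 0.3]
grip_width: -0.0002
[ 0.6  0.1 -0.1]
```

View pics/c5.png

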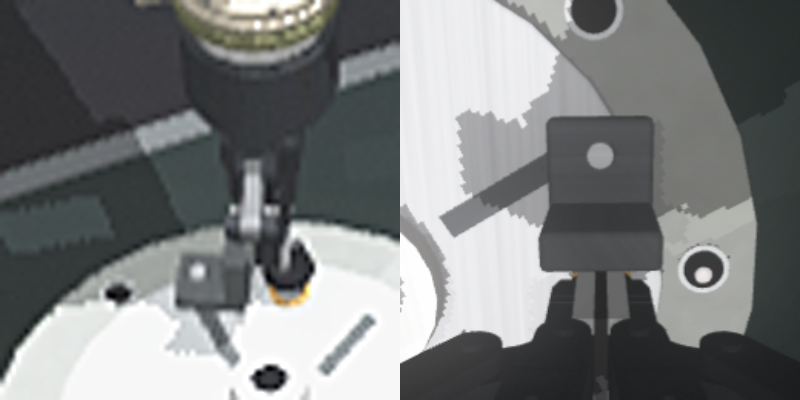

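The pin shows in the hole at (704,277), about 2 mm short of the hole centre (703,268). Nudge on.

```bash
python3 -m crank '[0,0,0.01,-0.0004,-0.0009,0,0, 0,0,0.01,-0.0004,-0.0009,0,0, 0,0,0,0,0,0,0, 0,0,0,0,0,0,0]'
python3 -m crank '[0,0,0.01,-0.0003,-0.0009,0,0, 0,0,0,0,0,0,0, 0,0,0,0,0,0,0]'
python3 - <<'E'
from h import *
w=shot("wrist","w6"); w0=load("w1")
print(observe()["ft_force"].round(1))
cv2.imwrite("pics/c6.png",np.hstack([cv2.resize(w["frame"][210:300,290:380,::-1],(400,400),interpolation=2),cv2.resize(w["frame"][80:340,150:410,::-1],(400,400))]))
E
```

```text
time_s: 8.6
position: [0.487, 0.0252, 0.1108]
tool_rot: [[-0.878, 0.479, 0.0], [0.479, 0.878, 0.0], [-0.0, 0.0, -1.0]]
ft_force: [1.2, 1.2, 0.3]
grip_width: -0.0001
time_s: 8.9
position: [0.4867, 0.0243, 0.1108]
tool_rot: [[-0.882, 0.47, 0.0], [0.47, 0.882, -0.0], [-0.0, -0.0, -1.0]]
ft_force: [1.7, 1.3, 0.1]
grip_width: 0.0002
[ 0.2  1.7 -0.8]
```

View pics/c6.png

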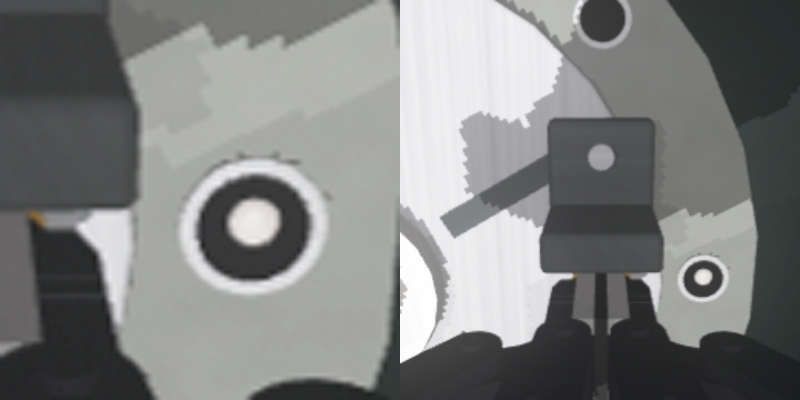

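Pin is now nearly concentric in the hole ((255,222) in the left crop vs. (250,227)). Compare its visible size with that at the start, and back off and rise clear.

```bash
python3 -m crank '[0,0,0,0.0007,0.0018,0,0, 0,0,0,0.0007,0.0018,0,0, 0,0,0,0,0,0.01,0, 0,0,0,0,0,0.014,0, 0,0,0,0,0,0.014,0, 0,0,0,0,0,0.016,0, 0,0,0,0,0,0,0, 0,0,0,0,0,0,0]'
python3 - <<'E'
from h import *
w=shot("wrist","w7"); t=shot("top","t7");w0=load("w1")
def pin(d,c):
    g=cv2.cvtColor(d["frame"],cv2.COLOR_RGB2GRAY); x,y=c; return cv2.resize(g[y-20:y+20,x-20:x+20],(400,400),interpolation=2)
A=np.array([.5737,-.0107]); th=np.radians(151.8)
p=proj(w,np.r_[A+.13*np.array([np.cos(th),np.sin(th)]),.062]).round().astype(int); print(p, observe()["position"])
cv2.imwrite("pics/c7.png",np.hstack([pin(w0,(333,225)),pin(w,p)]))
E
```

```text
time_s: 9.75
position: [0.488, 0.0279, 0.1649]
tool_rot: [[-0.883, 0.47, 0.0], [0.47, 0.883, -0.0], [-0.0, 0.0, -1.0]]
ft_force: [0.5, -0.6, -0.4]
grip_width: -0.0
[328 225] [0.4876957  0.02795299 0.16422884]
```

View pics/c7.png

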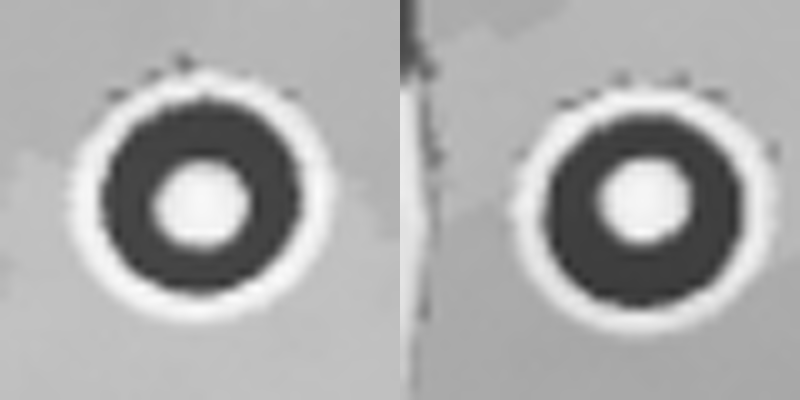

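Pin looks the same size as at the start and sits within ~1 mm of the hole centre. Now get well clear and check the head's height and angle in two views.

```bash
python3 -m crank '[0,0,0,0,0,0.03,0, 0,0,0,0,0,0.03,0, 0,0,0,-0.01,0.03,0.02,0, 0,0,0,-0.01,0.03,0.01,0, 0,0,0,-0.01,0.03,0,0, 0,0,0,-0.01,0.03,0,0, 0,0,0,-0.01,0.03,0,0, 0,0,0,-0.01,0.03,0,0, 0,0,0,-0.01,0.03,0,0, 0,0,0,-0.01,0.03,0,0, 0,0,0,-0.01,0.03,0,0, 0,0,0,-0.01,0.03,0,0, 0,0,0,0,0.03,0,0, 0,0,0,0,0.03,0,0, 0,0,0,0,0,0,0, 0,0,0,0,0,0,0]'
python3 - <<'E'
from h import *
t=shot("top","t8");s=shot("scene","s8")
A=np.array([.5737,-.0107]); th=np.radians(151.8); P=np.r_[A+.092*np.array([np.cos(th),np.sin(th)]),.094]
pt,ps=proj(t,P),proj(s,P); print("pred head",P,pt,ps)
def crop(d,c):
    x,y=(int(v) for v in c.round()); return x-30,y-30,cv2.resize(d["frame"][y-30:y+30,x-30:x+30,::-1],(400,400),interpolation=2)
a,b=crop(t,pt),crop(s,ps); print(a[:2],b[:2])
for n in "top","scene":
    u,v=load(n+"0")["frame"],load(n[0]+"8")["frame"]; 
    for nm,q in(("jar",(148,259) if n=="top" else (368,145)),("ring",(399,207) if n=="top" else (164,275)),("drv",(248,128) if n=="top" else (350,275))):
        x,y=q; print(n,nm,np.abs(u[y-18:y+18,x-18:x+18].astype(int)-v[y-18:y+18,x-18:x+18]).mean().round(2))
cv2.imwrite("pics/c8.png",np.hstack([a[2],b[2]]))
E
```

```text
time_s: 11.45
position: [0.3878, 0.388, 0.2538]
tool_rot: [[-0.883, 0.469, -0.002], [0.469, 0.883, -0.001], [0.001, -0.002, -1.0]]
ft_force: [-0.1, -0.3, -0.0]
grip_width: -0.0
pred head [0.49262008 0.03277467 0.094     ] [263.95506054 257.12408592] [271.42548039 167.33279007]
(234, 227) (241, 137)
top jar 10.45
top ring 14.53
top drv 12.14
scene jar 3.36
scene ring 3.28
scene drv 2.94
```

View pics/c8.png

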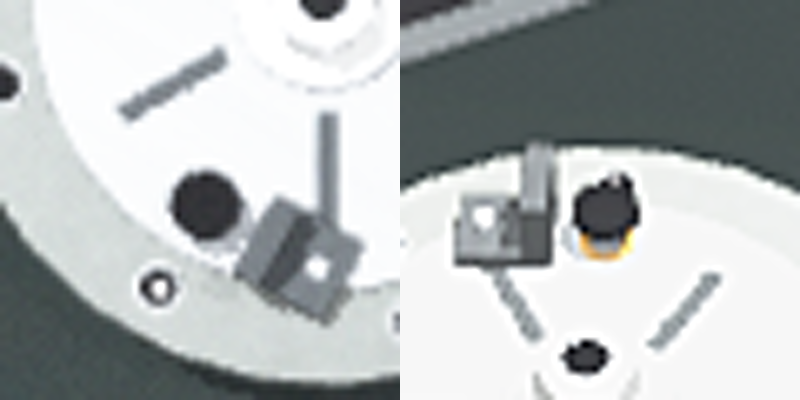

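Top crop: head at (206,205), pin in hole at (158,288). Scene crop: head at (205,210) with the orange stem visible, as at the start. One numeric check of the bystanders and hub, because the top-view differences looked high.

Run:
```python
from h import *
t,s,t0,s0=load("t8"),load("s8"),load("top0"),load("scene0")
p,e=two(t,(264.4,257.3),s,(271.3,168)); A=np.array([.5737,-.0107]); r=p[:2]-A
print("head",p.round(4),e.round(4),"turn",np.arctan2(r[1],r[0])-np.radians(106.8))
G=lambda d:cv2.cvtColor(d["frame"],cv2.COLOR_RGB2GRAY).astype(np.float32)
for nm,a,b,q in(("jar",t0,t,(148,259)),("ring",t0,t,(399,207)),("drv",t0,t,(248,128)),("jar_s",s0,s,(368,145)),("ring_s",s0,s,(164,275)),("drv_s",s0,s,(350,275)),("stage_t",t0,t,(165,330))):
    x,y=q; sl=np.s_[y-20:y+20,x-20:x+20]
    print(nm,[round(v,2) for v in cv2.phaseCorrelate(G(a)[sl],G(b)[sl],cv2.createHanningWindow((40,40),cv2.CV_32F))[0]], (G(b)[sl].mean()-G(a)[sl].mean()).round(1))
for d,b in((t0,(270,215,295,240)),(t,(270,215,295,240)),(s0,(255,180,285,200)),(s,(255,180,285,200))):
    x0,y0,x1,y1=b; m=(G(d)[y0:y1,x0:x1]<110).astype(np.uint8); n,_,st,c=cv2.connectedComponentsWithStats(m)
    i=1+np.argmax(st[1:,4]); print("hub top bore",onz(d,c[i]+[x0,y0],.110)[:2].round(4))
```

```text
head [0.4923 0.0321 0.0912] 0.0007 turn 0.7938359639463957
jar [0.01, -0.04] -10.6
ring [0.08, -0.12] -14.4
drv [-0.23, 0.19] -12.1
jar_s [0.0, 0.0] 3.2
ring_s [0.01, -0.06] 3.2
drv_s [-0.05, -0.04] 3.0
stage_t [0.08, -0.07] -29.1
hub top bore [ 0.573  -0.0091]
hub top bore [ 0.5717 -0.0102]
hub top bore [ 0.5731 -0.0085]
hub top bore [ 0.5716 -0.0098]
```

All checks agree: the head stands as high as at the start (0.091 vs 0.0905 measured), the turn is 0.79 rad, and nothing else moved. The brightness differences are exposure only.

```bash
python3 -c "
from rig import *
print(close_job())"
```

```text
the job is handed in; nothing more can be done
None
```

The table is indexed on by one hole and handed in at about 11.5 s of the 40 s allowed. `close_job()` gives no verdict.

With the jaws shut, I pressed the plunger about 13 mm and pushed the lug round about 0.2 rad. Then I lifted off the head and pushed on by the lug alone until the pin came up in the next hole. The hand then backed off and moved well clear.

**Last checks:**
- **Turn:** measured 0.794 rad, against 0.785 for the next hole.
- **Pin:** visible in the hole, within about 1 mm of its centre and the same apparent size as at the start.
- **Plunger head:** 91.2 mm high by two views, against 90.5 mm by the same measurement at the start. Both read about 3 mm below the stated 94 mm; I take that as a bias in picking the head's centre in the pictures.
- **Workpiece:** its top centre moved less than 2 mm and it stands about 2 mm from the axis.
- **Jar, ring gauge and screwdriver:** not moved, with image shifts of 0.3 px or less. A first check by brightness differed in the top view, but that was an overall change of brightness, not motion.
- **Contact:** the tool forces read near zero with the hand clear.

I did not test the lock by pushing against it; that it is locked rests on the pin and the head height.

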